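# Load the hopper, index its sled one hole and hold the lock pin home

## Task

Lift the handle of the hinged tray to tip the two bolts and two nuts into the yellow hopper, and let the tray back down. They are to be dressed with emery next, so pull the red plunger knob up to unlock the hopper's sled and slide it one hole along its rail, towards the end where the brown emery roll lies; leave the emery roll and the bottle where they are. Push the pin fully home in that hole and finish still holding the knob there, pin pressed down: its worn spring would lift the pin part-way if you let go.

Things in the scene. Friction and masses are not known exactly. Their poses are not given: they have to be found in the camera images.
- loader: Fixed loading fixture on the bench: grey base plate 205 x 270 x 10 mm, origin at bench level under its middle, z up, x away from the robot (roughly), y along the rail on which the sled slides. Two green posts (x = 58 to 76, y = +-56 to 66 mm, 119 mm high) have arms reaching forward over the hopper to carry the tray.
- rail_hole (a point): Mouth of the middle hole in the rung rail, 34 mm above the bench, x = -85 mm from the loader's origin: a dark rail with light rungs, 24 mm wide, along the loader's y on the robot's side. It has three holes, 13 mm wide between the rungs: this one and one each 60 mm along +y and -y.
- sled (a joint): Slide of the sled (with hopper and plunger) along the loader's y, in m: 0 = at the middle hole, under the tray, where it starts locked; +0.060 and -0.060 = at the next holes; ends at +-0.075. Sled friction 2 N. It can slide only while the pin is lifted out of its hole.
- hopper: Yellow open-topped box on the sled, 90 (x) x 106 (y) x 58 mm high, walls 4 mm; origin at the centre of its underside, 27 mm above the bench; axes parallel to the loader's.
- plunger (a joint): Lift of the sprung lock plunger, m: 0 = pin fully home (14 mm deep in a hole), 0.014 = the 10 mm round-tipped pin clears the rungs, 0.024 = upper stop. Let go in a hole it stands at 0.004 because its spring is worn (900 N/m: about 4 N press it home, 18 N lift it to the stop). Let go over a rung it rides on the rung.
- knob: Red plunger knob, 28 mm high, 25 mm in diameter with a 29 mm rim round its uppermost 5 mm; origin at the centre of its underside, z up, moves with plunger and sled. It stands 40 mm on the robot's side of the hopper's wall, its underside 11 mm above the boss when the pin is home; best pinched by its sides from above, the fingers on its +y and -y sides.
- tray (a joint): Angle of the hinged tray, rad: 0 = level on its stop (start); grows as the handle end is lifted, to 1.45 = nearly upright, pouring over its open front edge into the hopper below (sled at 0). Falls back if let go (under 0.6 kg loaded). Its hinge line runs along the loader's y.
- tray_hinge (a point): Point on the tray's hinge line, in the middle of the tray; 112 mm above the bench. The tray (106 mm wide, walls 32 mm) reaches from 10 mm on the robot's side of it to 80 mm behind it.
- tray_handle (a point): Middle of the tray's handle, a dark round bar 12 mm thick and 80 mm long parallel to the loader's y, 72 mm behind and 70 mm above the hinge line when the tray is level; it turns with the tray and can turn between the fingers.
- bolt_long: Grey steel hex bolt, 62 x 17 x 19 mm, lying in the tray at the start; origin at the middle of its underside.
- bolt_short: Grey steel hex bolt, 44 x 17 x 19 mm, lying in the tray at the start; origin at the middle of its underside.
- nut_a: Grey steel hex nut, 24 x 27 x 13 mm, lying in the tray at the start; origin at the centre of its underside.
- nut_b: A second such nut, in the tray too.
- emery_roll: Brown emery roll, 60 mm in diameter and 25 mm high, standing loose on the bench at one end of the loader, about 190 mm from its middle: at its +y or its -y end. It marks the way to slide the sled. Origin at the centre of its underside.
- flux_bottle: White bottle with a blue cap, 47 mm in diameter and 84 mm high, standing loose at the other end of the loader. Origin at the centre of its underside.

How it is judged:
By the outcome, as a careful person would: the job done as asked, in the order asked, and still so for the second after the job is handed in, while the arm keeps its last pose, push and grip.
It also fails if it takes over 51 s, if anything falls off the work surface, if the arm or the gripper's body presses on something with over 40 N, if the wrist force passes 120 N, or if a joint passes its speed limit or range.

## Robot

A 6-joint arm with a two-finger parallel gripper is mounted at the origin on a cart in front of the work surface, level with it; the furniture and walls round the work are solid. World frame = base frame: x ahead of the robot, y to its left, z up, the work surface at z = 0. Lengths are in m, angles in degrees, forces in N, time in s.
With the tool pointing down it reaches from about 0.375 to 0.9 m from the base axis. Payload 3.1 kg.
Tool frame: the origin (TCP) lies at the very end of the fingers, on their centre line; the grasp point (between the pads) lies 19 mm behind it (bot.hold_point_z is the z of the grasp point in the tool frame, in m); z points along the fingers, y is the direction in which the jaws open and shut (so a half turn about z gives the same grasp; the last joint's range is limited). The gripper opens to 87 mm and grips with 3 to 60 N. Pads are 19 mm wide; open, the fingers measure 117 mm over their backs; the gripper's body (75 mm by 190 mm) begins 51 mm behind the grasp point.
Start: joints at [54.23, 30.224, 82.088, -0, 67.689, -10.227], TCP at [0.269, 0.564, 0.223] pointing down, gripper open.
Joint ranges: [-176.69, 176.69], [-43.24, 126.21], [12.49, 139.97], [-82, 262], [0, 151.66], [-163.58, 163.58]. Speed limits (degrees/s): [159.86, 159.86, 180, 180, 180, 180].

## Interface

Orientations are given as a 3x3 rotation matrix whose columns are the frame's x, y, z axes.
In Python, from rig import bot gives the robot as it stands.
- The arm moves only by the tool servo_tool, never from a script. Its argument "increments" is a list of rows, each a list of 3 entries, a list of its own where there are three numbers: the closure, from 0 (fully open) to 1 (shut), then the shift along the tool's x, y, z in mm, then the turn about the tool's z in degrees. In form: [[claw, [x, y, z], turn], ...]. A call has 1 to 5 rows; each row shifts and turns the commanded pose from where the row before left it, along the tool's axes as they then stand; what a row does not reach is not made up. A row lasts 1/8 s, in which the tool goes at most 62.5 mm and 10.7 degrees, less where a joint would pass 70% of its speed; a pose out of reach is approached as far as the arm can. A call with a gripper value outside its range is refused whole. The fingers move at their own pace and stop on an object; the grip force is fixed at half the most. Time passes only in rows, so rows that do not move let the fingers close. It gives the time, the measured TCP pose, the force and the opening at its end, in the units of the state.
- bot.read_state(): the state, without advancing time (a new reading comes with each control period).
- bot.capture(name): name is "scene" or "side" or "wrist"; returns (picture, depth): 420x560x3 uint8, blue, green, red; 420x560 float32, m along the optical axis (not along the pixel's ray), 0 where there is no reading.
- bot.camera_info(name): a dict with "K" (3x3 intrinsics, pixels), "R" (3x3) and "t" (3): a world point X has camera coordinates R X + t; the wrist camera has in their place "mount" (4x4, takes a point from camera to tool coordinates, whose origin is the TCP and whose axes are the flange's). Camera axes: x right, y down, z forward; pixel columns grow to the right and rows downward; lengths in m; the calibration is good to about 2 mm. The wrist camera is an equidistant fisheye: a pixel r from the principal point sees the ray r / f radians off the axis. A picture is of the moment at which its call begins: read the wrist's pose just before it. camera_info takes no time and is no camera call.
- bot.hand_in(): hands the job in, once; it reports no verdict.
Trained networks look in the newest picture that a camera, given by its name, has taken for a name from the list of things; names that differ only in an ending like _2 or _b are one class to them, and where a whole thing is asked for, a point or a joint stands for the part that bears it (a point fixed in the world has none). Each returns a list of dicts, best first, with "p" (0 to 1); they miss things now and then, are a little off and sometimes report something else, mostly with a low value. They report only what shows in the picture. A call takes as long as a camera call.
- bot.find_in(camera, thing): "bbox" ([left, top, right, bottom] in pixels, round what is visible of it).
- bot.trace(camera, thing): "region" (420x560 bool, what is visible of it) and "bbox" ([left, top, right, bottom] in pixels, round what is visible of it).
The state is a dict: "time_s": time; "joint_positions": joint angles; "qvel": joint speeds; "tau": joint torques, N m; "position": TCP position; "tcp_rot": TCP orientation; "force": force on the tool from outside, world axes, zero at the start; "moment": the same for the moment, N m; "opening": opening from 0.0 (shut) to 1.0 (fully open).
Only numpy, scipy, OpenCV 4.12 (cv2) and the standard library are available. Lean on these libraries where they do the work, as an engineer would, in place of code of your own. Each camera call takes 0.05 s, during which the arm holds its last target.

## Working session

There is one attempt and no reset: what is moved stays moved. The work goes in short steps, Python scripts to look and compute and a tool call to move; the robot and the scene stay as the last step left them, time stands still between calls to the robot, and variables do not carry over. Pictures are saved under pics/ and viewed, and the job is handed in when it is done.

Besides the shell and the picture viewer there is one more tool, called after "Emit:" in YAML: its name, and indented under it one key for each argument. servo_tool: Moves the arm, as the interface text tells. Its arguments: {"type":"object","properties":{"increments":{"type":"array","items":{"type":"array"}}},"required":["increments"]}

```bash
mkdir -p pics; ls
python3 - <<'E'
from rig import bot
import cv2
s=bot.read_state(); print(s)
print(bot.hold_point_z)
for n in ("scene","side"):
    p,d=bot.capture(n); cv2.imwrite(f"pics/{n}0.png",p)
    print(n,bot.camera_info(n))
print(bot.camera_info("wrist"))
E
```

```text
pics
{'time_s': 0.0, 'joint_positions': array([ 5.42301955e+01,  3.02796034e+01,  8.21558784e+01, -1.29443912e-03,
        6.76895080e+01, -1.02290353e+01]), 'qvel': array([-0.02190098,  0.02845198,  0.06571027,  0.07455399,  0.12324493,
       -0.02164696]), 'tau': array([ 2.59066073e-04, -4.40037024e+01, -1.76590776e+01,  6.32920861e-02,
        5.82050357e-02, -1.72877708e-04]), 'position': array([0.26903254, 0.56332267, 0.22156763]), 'tcp_rot': array([[-9.02282199e-01,  4.31144118e-01, -1.25818327e-03],
       [ 4.31145797e-01,  9.02280514e-01, -1.78221025e-03],
       [ 3.66844783e-04, -2.15051702e-03, -9.99997620e-01]]), 'force': array([-1.08199996,  0.1486355 , -0.95121342]), 'moment': array([-0.010518  , -0.00469479, -0.01542235]), 'opening': 0.9974029963341384}
-0.0187
scene {'K': array([[532.59700451,   0.        , 279.80899811],
       [  0.        , 532.59700451, 216.81886414],
       [  0.        ,   0.        ,   1.        ]]), 'R': array([[ 0.46856695, -0.88340762,  0.00599906],
       [-0.63355666, -0.34076086, -0.69461356],
       [ 0.61567116,  0.32167221, -0.719358
[... 238 characters left out ...]
[-0.95337788, -0.30170444, -0.00671241],
       [-0.20211445,  0.65487756, -0.72820679],
       [ 0.22409903, -0.69289957, -0.68532461]]), 't': array([0.56923403, 0.20755853, 0.99762509])}
{'K': array([[325.1922621 ,   0.        , 278.50254886],
       [  0.        , 325.1922621 , 208.61943944],
       [  0.        ,   0.        ,   1.        ]]), 'mount': array([[ 5.52067075e-05, -9.52169837e-01, -3.05569301e-01,
         8.41909645e-02],
       [ 9.99999639e-01, -2.06654557e-04,  8.24614652e-04,
         4.50246332e-04],
       [-8.48320488e-04, -3.05569237e-01,  9.52169482e-01,
        -1.61677793e-01],
       [ 0.00000000e+00,  0.00000000e+00,  0.00000000e+00,
         1.00000000e+00]])}
```

View pics/scene0.png

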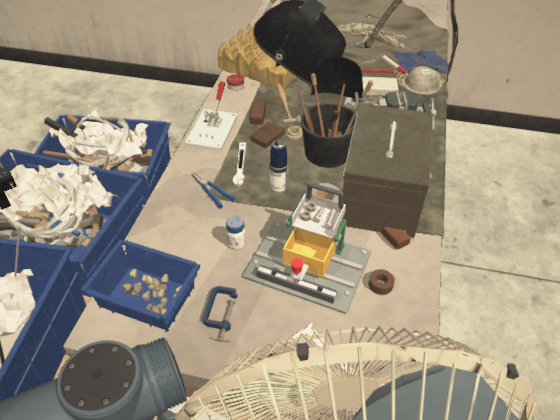

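View pics/side0.png

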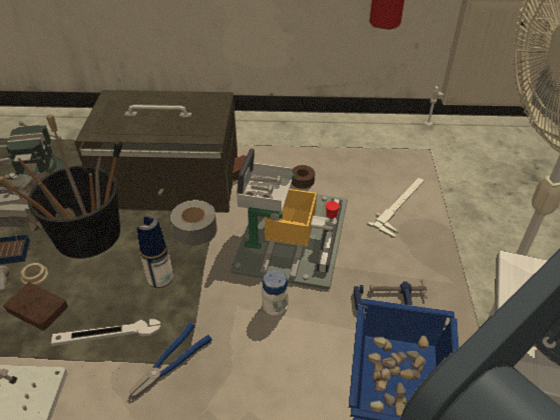

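Scene: loader at about (310,265) px, the tray with handle at (325,190), knob at (297,267), emery roll at (381,282) on the right (-y side), bottle at (235,232) on the left. A dark tool box stands close behind. Next I'll measure.

```bash
cat > h.py <<'E'
from rig import bot
import numpy as np, cv2
def cloud(n,d):
    c=bot.camera_info(n);K=c["K"]
    v,u=np.mgrid[0:d.shape[0],0:d.shape[1]]
    P=np.stack([(u-K[0,2])/K[0,0]*d,(v-K[1,2])/K[1,1]*d,d],-1)
    return (P-c["t"])@c["R"]
def proj(n,X):
    c=bot.camera_info(n);p=(np.atleast_2d(X)@c["R"].T+c["t"])@c["K"].T
    return p[:,:2]/p[:,2:]
E
python3 - <<'E'
from h import *
np.set_printoptions(precision=4,suppress=True)
for n in ("scene","side"):
    p,d=bot.capture(n); P=cloud(n,d); np.save(n+"_P.npy",P)
    for t in ("knob","tray_handle","hopper","emery_roll","flux_bottle","loader"):
        r=bot.trace(n,t)
        for q in r[:2]:
            m=q["region"]&(d>0); X=P[m]
            if len(X)==0: continue
            print(n,t,round(q["p"],2),q["bbox"],m.sum(),"med",np.median(X,0),"lo",np.percentile(X,3,0),"hi",np.percentile(X,97,0))
print(bot.read_state()["time_s"])
E
```

```text
scene knob 0.73 [289.3, 253.7, 303.6, 285.0] 206 med [ 0.4986 -0.0809  0.1002] lo [ 0.4881 -0.0915  0.034 ] hi [ 0.5329 -0.0672  0.1067]
scene tray_handle 0.98 [288.3, 183.3, 346.0, 234.4] 1611 med [ 0.6602 -0.068   0.1212] lo [ 0.5969 -0.1204  0.1115] hi [ 0.6868 -0.0153  0.189 ]
scene hopper 0.74 [289.5, 184.4, 346.5, 237.8] 1597 med [ 0.6639 -0.0685  0.1202] lo [ 0.597  -0.1203  0.0759] hi [ 0.6942 -0.0142  0.1889]
scene hopper 0.68 [280.1, 225.3, 337.4, 283.5] 1987 med [ 0.5838 -0.0781  0.0559] lo [ 0.4925 -0.1265  0.0298] hi [ 0.6306 -0.0212  0.1034]
scene emery_roll 0.55 [369.4, 270.4, 392.3, 293.0] 484 med [ 0.6055 -0.2574  0.0247] lo [ 0.5819 -0.284   0.0032] hi [ 0.636  -0.2326  0.0301]
scene flux_bottle 0.71 [229.5, 212.7, 244.5, 252.2] 529 med [0.5447 0.1161 0.0604] lo [0.5355 0.1006 0.0076] hi [0.5698 0.1392 0.0891]
scene loader 0.81 [242.9, 180.8, 370.4, 314.9] 8862 med [ 0.5888 -0.0835  0.0307] lo [ 0.4822 -0.1985  0.0074] hi [0.6842 0.0495 0.149 ]
side knob 0.54 [329.1, 200.2, 337.5, 231.0] 237 med [ 0.5004 -0.0725  0.0979] lo [ 0.4891 -0.0926  0.0317] hi [ 0.5127 -0.0641  0.1034]
side tray_handle 0.89 [234.5, 148.4, 292.9, 211.1] 1982 med [ 0.6496 -0.0711  0.1263] lo [ 0.597  -0.1195  0.1111] hi [ 0.6843 -0.0096  0.1869]
side hopper 0.75 [266.8, 188.8, 340.4, 250.8] 2523 med [ 0.569  -0.0696  0.0545] lo [ 0.4947 -0.1234  0.0274] hi [ 0.6199 -0.0143  0.101 ]
side emery_roll 0.87 [294.1, 165.1, 314.2, 187.5] 450 med [ 0.6066 -0.2449  0.0217] lo [ 0.5825 -0.2807  0.0005] hi [ 0.6315 -0.2249  0.0267]
side flux_bottle 0.98 [263.2, 269.2, 289.2, 315.6] 1056 med [0.5542 0.1422 0.0619] lo [0.536  0.1125 0.0059] hi [0.5777 0.151  0.0858]
side loader 0.83 [229.7, 149.4, 349.6, 286.4] 9899 med [ 0.5893 -0.0191  0.032 ] lo [ 0.4834 -0.1619  0.0067] hi [0.6792 0.0601 0.1461]
0.8
```

```bash
python3 - <<'E'
from h import *
np.set_printoptions(precision=4,suppress=True)
P=np.concatenate([np.load(n+"_P.npy").reshape(-1,3) for n in ("scene","side")])
def fit(m,nm):
    X=P[m];c=np.median(X,0);
    r=cv2.minAreaRect(X[:,:2].astype(np.float32)*1000)
    u=np.linalg.svd(X[:,:2]-X[:,:2].mean(0),full_matrices=False)[2][0]
    print(nm,len(X),"mean",X.mean(0),"rect",r,"dir",np.degrees(np.arctan2(u[1],u[0])), X[:,2].max())
x,y,z=P.T
box=(x>.44)&(x<.74)&(y>-.24)&(y<.09)
fit(box&(z>.172)&(x>.63)&(x<.72)&(y>-.14)&(y<.01),"handle")
fit(box&(z>.006)&(z<.014)&(x<.72),"plate")
fit(box&(z>.028)&(z<.04)&(x<.53),"rail")
fit(box&(z>.092)&(z<.12)&(x<.54)&(y>-.11)&(y<-.05),"knobtop")
fit(box&(z>.075)&(z<.09)&(x>.52)&(x<.66),"hoprim")
for n in ("scene","side"):
    Q=np.load(n+"_P.npy").reshape(-1,3);h=Q[(Q[:,2]>.172)&(Q[:,0]>.63)&(Q[:,0]<.72)&(abs(Q[:,1]+.065)<.075)]
    print(n,h.mean(0),h.min(0),h.max(0))
# box behind
m=(z>.05)&(x>.70)&(x<1)&(y>-.4)&(y<.05); X=P[m];print("behind",X.min(0),X.max(0),len(X))
h,e=np.histogram(X[:,0],20);print(h,e)
h,e=np.histogram(X[:,2],20);print(h,e)
E
python3 - <<'E'
import cv2
for n,b in (("scene",(220,170,400,320)),("side",(220,130,360,300))):
    p=cv2.imread(f"pics/{n}0.png");l,t,r,bb=b
    c=cv2.resize(p[t:bb,l:r],None,fx=3.5,fy=3.5,interpolation=2);cv2.imwrite(f"pics/{n}0z.png",c)
E
```

```text
handle 413 mean [ 0.6749 -0.0592  0.1852] rect ((676.1656494140625, -62.231361389160156), (16.714637756347656, 95.61251068115234), 6.066209316253662) dir -85.67493830676479 0.19257264090226017
plate 6455 mean [ 0.5684 -0.0479  0.0101] rect ((579.3001098632812, -75.43612670898438), (270.7318420410156, 328.74407958984375), 3.7443366050720215) dir -93.34997868371063 0.013997535162228708
rail 1241 mean [ 0.4984 -0.0663  0.0339] rect ((501.3182067871094, -76.24261474609375), (30.198854446411133, 205.12704467773438), 4.17385721206665) dir -85.79185728489749 0.03999134689776693
knobtop 250 mean [ 0.4998 -0.0775  0.1017] rect ((500.7730407714844, -78.20997619628906), (30.507076263427734, 30.265066146850586), 39.14909362792969) dir -104.66662432145502 0.10852287603387721
hoprim 788 mean [ 0.5746 -0.0622  0.0821] rect ((596.3790283203125, -64.68706512451172), (120.53616333007812, 135.764892578125), 0.25370097160339355) dir -108.02658276647138 0.08991897028886972
scene [ 0.675  -0.0656  0.1857] [ 0.6648 -0.11    0.1723] [ 0.6874 -0.0201  0.1926]
side [ 0.6748 -0.0529  0.1847] [ 0.6675 -0.1046  0.1723] [ 0.6858 -0.0144  0.1906]
behind [ 0.7323 -0.2836  0.05  ] [1.     0.0499 0.2458] 22822
[ 765 1575 1789 2068 1372 1021  992 1032 1009  964  966  934 1032 1050
 1175 1231 1027  959  829 1032] [0.7323 0.7457 0.7591 0.7725 0.7858 0.7992 0.8126 0.826  0.8394 0.8528
 0.8661 0.8795 0.8929 0.9063 0.9197 0.9331 0.9464 0.9598 0.9732 0.9866
 1.    ]
[  807   693   756   726   756   802  1533   823   948   781   785   656
   715   605   491 10382   110   354    50    49] [0.05   0.0598 0.0696 0.0794 0.0892 0.099  0.1087 0.1185 0.1283 0.1381
 0.1479 0.1577 0.1675 0.1773 0.1871 0.1969 0.2066 0.2164 0.2262 0.236
 0.2458]
```

View pics/scene0z.png

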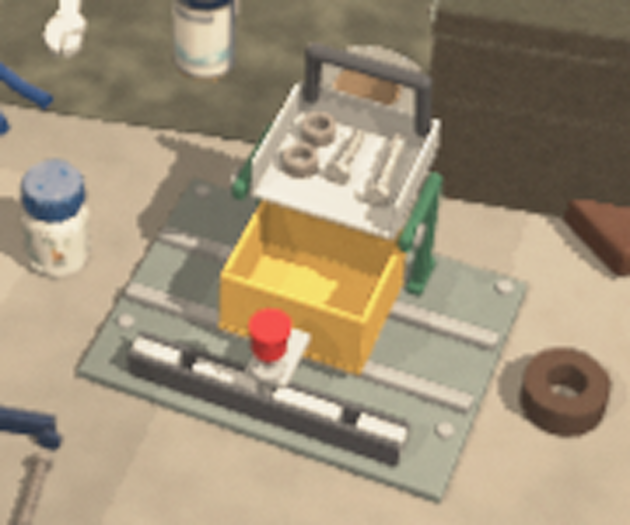

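View pics/side0z.png

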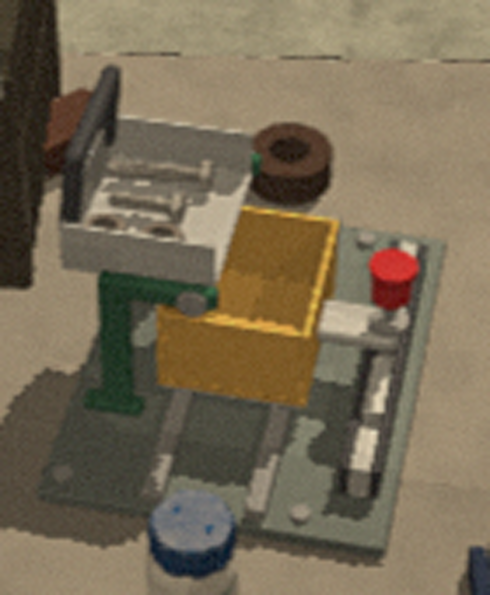

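Run:
```python
from h import *
np.set_printoptions(precision=3,suppress=True)
P=np.concatenate([np.load(n+"_P.npy").reshape(-1,3) for n in ("scene","side")])
x,y,z=P.T
# box near handle: per y band minimal x at z>.1
for a in np.arange(-.26,.1,.03):
    m=(y>a)&(y<=a+.03)&(x>.70)&(x<1)
    print("y",round(a,2),[ (zz, round(x[m&(z>zz)].min(),3)) for zz in (.05,.1,.17,.2,.22) if (m&(z>zz)).any()])
m=(x>.1)&(x<.75)&(y>-.6)&(y<.6)&(z>.2)
H,xe,ye=np.histogram2d(x[m],y[m],bins=[np.arange(.1,.76,.1),np.arange(-.6,.61,.1)]);print(H.astype(int))
th=np.radians(4.2);ex=np.array([np.cos(th),np.sin(th)]);ey=np.array([-ex[1],ex[0]])
L=np.array([.5008,-.0782])+.085*ex;print("L",L)
for nm,m in (("handle",(z>.175)&(x>.63)&(x<.72)&(y>-.14)&(y<.01)),("plate",(z>.006)&(z<.014)&(x>.45)&(x<.72)&(y>-.23)&(y<.08))):
    q=P[m][:,:2]-L; a=q@ex;b=q@ey;print(nm,np.percentile(a,[1,50,99]),np.percentile(b,[1,50,99]))
for nm in("scene","side"):
    Q=np.load(nm+"_P.npy").reshape(-1,3);q=Q[(Q[:,2]>.092)&(Q[:,2]<.12)&(Q[:,0]<.54)&(Q[:,0]>.47)&(abs(Q[:,1]+.08)<.03)]
    print(nm,q.mean(0),q.min(0),q.max(0),np.median(q[:,2]))
```

```text
y -0.26 [(0.05, np.float64(0.771)), (0.1, np.float64(0.771)), (0.17, np.float64(0.771)), (0.2, np.float64(0.775))]
y -0.23 [(0.05, np.float64(0.762)), (0.1, np.float64(0.762)), (0.17, np.float64(0.762)), (0.2, np.float64(0.765))]
y -0.2 [(0.05, np.float64(0.756)), (0.1, np.float64(0.756)), (0.17, np.float64(0.756)), (0.2, np.float64(0.757))]
y -0.17 [(0.05, np.float64(0.748)), (0.1, np.float64(0.748)), (0.17, np.float64(0.748)), (0.2, np.float64(0.748)), (0.22, np.float64(0.849))]
y -0.14 [(0.05, np.float64(0.741)), (0.1, np.float64(0.741)), (0.17, np.float64(0.741)), (0.2, np.float64(0.741)), (0.22, np.float64(0.904))]
y -0.11 [(0.05, np.float64(0.732)), (0.1, np.float64(0.732)), (0.17, np.float64(0.732)), (0.2, np.float64(0.737))]
y -0.08 [(0.05, np.float64(0.743)), (0.1, np.float64(0.743)), (0.17, np.float64(0.743)), (0.2, np.float64(0.759))]
y -0.05 [(0.05, np.float64(0.748)), (0.1, np.float64(0.851)), (0.17, np.float64(0.851)), (0.2, np.float64(0.873))]
y -0.02 [(0.05, np.float64(0.745)), (0.1, np.float64(0.902)), (0.17, np.float64(0.902)), (0.2, np.float64(0.902)), (0.22, np.fl
[... 318 characters left out ...]
t64(0.921))]
[[1505 6615 5590 1131    0   33    0    0    0    0   47    0]
 [  98  206    0    0    0    0    0    0    0    0 2716 5865]
 [   0    0    0    0    0    0    0    0    0    0    0 4754]
 [   0    0    0    0    0    0    0    0    0    0    0    0]
 [   0    0    0    0    0    0    0    0    0    0    0    0]
 [   0    0    0    0    0    0    0    0    0    0    0    0]]
L [ 0.586 -0.072]
handle [0.084 0.09  0.098] [-0.043  0.006  0.049]
plate [-0.107 -0.028  0.097] [-0.135  0.058  0.137]
scene [ 0.499 -0.08   0.103] [ 0.485 -0.094  0.093] [ 0.516 -0.066  0.109] 0.10344251912333287
side [ 0.5   -0.075  0.101] [ 0.486 -0.093  0.093] [ 0.514 -0.062  0.107] 0.10101769951043582
```

Emit:
servo_tool:
  increments:
    - [0,[0,0,-10],10]
    - [0,[0,0,-10],10]
    - [0,[0,0,-10],10]
    - [0,[0,0,-10],10]
    - [0,[0,0,-10],10]

```text
time_s: 1.42
position: [0.2694, 0.5639, 0.2729]
tcp_rot: [[-0.244, 0.97, -0.0], [0.97, 0.244, -0.0], [-0.0, -0.0, -1.0]]
force: [-0.2, 0.1, 0.5]
opening: 0.999
```

Emit:
servo_tool:
  increments:
    - [0.3,[0,0,0],10]
    - [0.5,[-30,17,0],0]
    - [0.5,[-47,26,0],0]
    - [0.5,[-47,26,0],0]
    - [0.5,[-47,26,0],0]

```text
time_s: 2.05
position: [0.3782, 0.3995, 0.2727]
tcp_rot: [[-0.078, 0.997, 0.001], [0.997, 0.078, 0.0], [0.0, 0.001, -1.0]]
force: [-0.3, -0.2, -0.1]
opening: 0.539
```

Emit:
servo_tool:
  increments:
    - [0.5,[-47,26,0],0]
    - [0.5,[-47,26,0],0]
    - [0.5,[-47,26,0],0]
    - [0.5,[-47,26,0],0]
    - [0.5,[-47,26,0],0]

```text
time_s: 2.68
position: [0.5263, 0.1751, 0.2728]
tcp_rot: [[-0.078, 0.997, 0.001], [0.997, 0.078, 0.0], [0.0, 0.001, -1.0]]
force: [1.7, 0.7, -0.3]
opening: 0.501
```

Emit:
servo_tool:
  increments:
    - [0.5,[-47,26,0],0]
    - [0.5,[-47,26,0],0]
    - [0.5,[-47,26,0],0]
    - [0.5,[-47,26,0],0]
    - [0.5,[-30,17,0],0]

```text
time_s: 3.3
position: [0.6641, -0.0339, 0.2724]
tcp_rot: [[-0.076, 0.997, 0.001], [0.997, 0.076, -0.0], [-0.0, 0.001, -1.0]]
force: [0.2, 0.0, -0.3]
opening: 0.501
```

Emit:
servo_tool:
  increments:
    - [0.5,[-24,9,0],0]
    - [0.5,[0,0,10],0]
    - [0.5,[0,0,0],0]

```text
time_s: 3.68
position: [0.672, -0.053, 0.2609]
tcp_rot: [[-0.078, 0.997, -0.004], [0.997, 0.078, 0.002], [0.002, -0.004, -1.0]]
force: [-1.2, -0.4, 0.1]
opening: 0.499
```

Run:
```python
from h import *
s=bot.read_state();print(s["position"],s["force"],s["time_s"])
p,d=bot.capture("wrist");cv2.imwrite("pics/w1.png",p)
c=bot.camera_info("wrist");K=c["K"];M=c["mount"]
r=bot.trace("wrist","tray_handle")
v,u=np.mgrid[0:420,0:560]
a=(u-K[0,2])/K[0,0];b=(v-K[1,2])/K[1,1];th=np.hypot(a,b);k=np.tan(th)/np.maximum(th,1e-9)
C=np.stack([a*k*d,b*k*d,d],-1);T=C@M[:3,:3].T+M[:3,3];W=T@s["tcp_rot"].T+s["position"]
np.save("W.npy",W)
m=(d>0)&(W[...,2]>.172)&(W[...,2]<.2)&(W[...,0]>.64)&(W[...,0]<.71)&(abs(W[...,1]+.065)<.07)
X=W[m];print(len(X),X.mean(0),np.percentile(X,[2,98],axis=0))
t=T[m];print(t.mean(0),np.percentile(t,[2,98],axis=0))
```

```text
[ 0.67196278 -0.0530162   0.26089868] [-1.18275282 -0.40497977  0.14238413] 3.675
1644 [ 0.67688346 -0.05694674  0.18564431] [[ 0.66924751 -0.10286732  0.17769506]
 [ 0.6848083  -0.01708277  0.1882024 ]]
[-0.00446195  0.00489784  0.07522622] [[-0.05054629 -0.00117995  0.0726431 ]
 [ 0.03549655  0.01074763  0.08322491]]
```

View pics/w1.png

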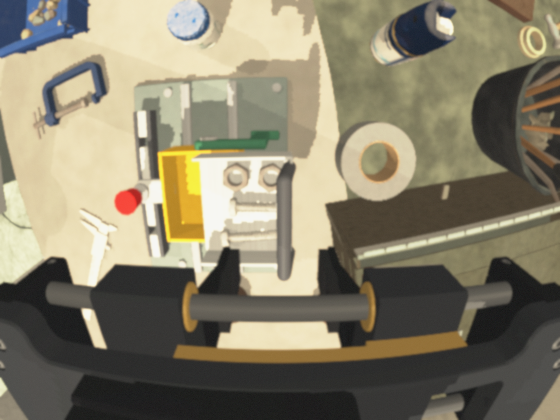

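Wrist picture: handle bar vertical at column ~285 (rows 165–275), fingertips at (225,270) and (332,270) straddle it; the tool is 5 mm short in its y. Bar centre 79 mm below the TCP agrees with the 182 mm height.

Emit:
servo_tool:
  increments:
    - [0.5,[-3,5,20],0]
    - [0.5,[0,0,30],0]
    - [0.5,[0,0,25],0]
    - [0.5,[0,0,15],0]
    - [0.5,[0,0,8],0]

```text
time_s: 4.4
position: [0.6786, -0.0567, 0.1632]
tcp_rot: [[-0.078, 0.997, -0.001], [0.997, 0.078, 0.0], [0.0, -0.001, -1.0]]
force: [-0.5, -1.1, -0.2]
opening: 0.502
```

Emit:
servo_tool:
  increments:
    - [0.7,[0,0,0],0]
    - [0.9,[0,0,0],0]
    - [1,[0,0,0],0]
    - [1,[0,0,0],0]
    - [1,[0,0,0],0]

```text
time_s: 5.03
position: [0.6761, -0.0575, 0.1653]
tcp_rot: [[-0.078, 0.997, -0.006], [0.997, 0.078, -0.001], [-0.0, -0.006, -1.0]]
force: [-5.9, -1.1, 6.3]
opening: 0.125
```

Emit:
servo_tool:
  increments:
    - [1,[0,-4,-3],0]
    - [1,[0,-5,-5],0]
    - [1,[0,-7,-5],0]
    - [1,[0,-8,-5],0]
    - [1,[0,-8,-4],0]

```text
time_s: 5.65
position: [0.6477, -0.0598, 0.1875]
tcp_rot: [[-0.078, 0.997, 0.003], [0.997, 0.078, -0.0], [-0.001, 0.003, -1.0]]
force: [2.2, -0.8, -3.8]
opening: 0.125
```

Emit:
servo_tool:
  increments:
    - [1,[0,-8,-3],0]
    - [1,[0,-8,-2.5],0]
    - [1,[0,-8.5,-1.5],0]
    - [1,[0,-8.5,-0.5],0]
    - [1,[0,-8.5,0],0]

```text
time_s: 6.28
position: [0.6084, -0.0631, 0.1977]
tcp_rot: [[-0.078, 0.997, 0.009], [0.997, 0.078, -0.001], [-0.002, 0.009, -1.0]]
force: [4.5, 0.9, 5.5]
opening: 0.122
```

Emit:
servo_tool:
  increments:
    - [1,[0,-8.5,0.5],0]
    - [1,[0,-8.5,1.5],0]
    - [1,[0,-8,2],0]
    - [1,[0,-8,3],0]
    - [1,[0,-8,3],0]

```text
time_s: 6.9
position: [0.5648, -0.0667, 0.1869]
tcp_rot: [[-0.078, 0.997, 0.003], [0.997, 0.078, -0.002], [-0.002, 0.002, -1.0]]
force: [0.4, -2.0, 4.7]
opening: 0.125
```

Emit:
servo_tool:
  increments:
    - [1,[0,-6,3],0]
    - [1,[0,-6,3],0]
    - [1,[0,-4,2],0]
    - [1,[0,0,0],0]
    - [1,[0,0,0],0]

```text
time_s: 7.52
position: [0.548, -0.068, 0.1766]
tcp_rot: [[-0.078, 0.997, -0.002], [0.997, 0.078, -0.001], [-0.001, -0.002, -1.0]]
force: [-1.3, -5.4, 7.5]
opening: 0.122
```

Run:
```python
from h import *
s=bot.read_state();print(s["position"],s["force"],s["time_s"])
ims=[]
for n in("scene","side"):
    p,d=bot.capture(n)
    b=dict(scene=(220,150,400,320),side=(200,110,380,280))[n];l,t,r,bb=b
    ims.append(cv2.resize(p[t:bb,l:r],(400,380),interpolation=2))
cv2.imwrite("pics/tip.png",np.hstack(ims))
```

```text
[ 0.5479847  -0.06804187  0.17657144] [-1.26147223 -5.42634928  7.49133721] 7.525
```

View pics/tip.png

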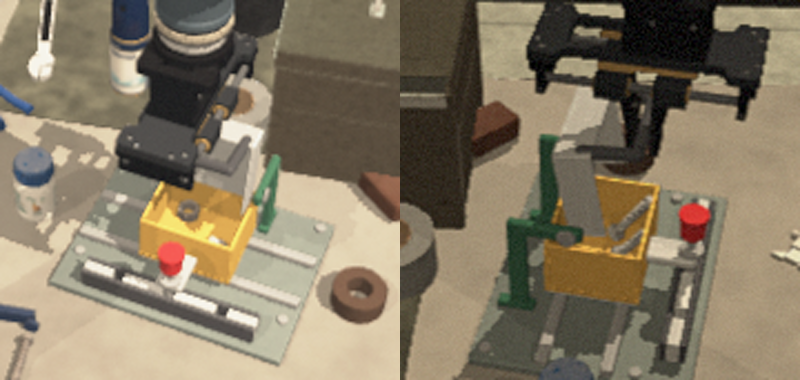

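Tray upright (~80°); side view shows both bolts in the hopper at about (630,225), scene shows a nut at (188,212). Lower it back along the same arc.

Emit:
servo_tool:
  increments:
    - [1,[0,7,-3.5],0]
    - [1,[0,9,-4.5],0]
    - [1,[0,8,-3],0]
    - [1,[0,8,-3],0]
    - [1,[0,8,-2],0]

```text
time_s: 8.25
position: [0.5855, -0.0647, 0.1912]
tcp_rot: [[-0.078, 0.997, -0.009], [0.997, 0.078, -0.001], [-0.0, -0.009, -1.0]]
force: [-2.8, -4.0, 5.5]
opening: 0.125
```

Emit:
servo_tool:
  increments:
    - [1,[0,8.5,-1.5],0]
    - [1,[0,8.5,-0.5],0]
    - [1,[0,8.5,0],0]
    - [1,[0,8.5,0.5],0]
    - [1,[0,8.5,1.5],0]

```text
time_s: 8.88
position: [0.6309, -0.0609, 0.1913]
tcp_rot: [[-0.078, 0.997, -0.002], [0.997, 0.078, 0.0], [0.0, -0.002, -1.0]]
force: [-2.2, -4.6, 0.3]
opening: 0.124
```

Emit:
servo_tool:
  increments:
    - [1,[0,8,2.5],0]
    - [1,[0,8,3],0]
    - [1,[0,8,4],0]
    - [1,[0,8,5],0]
    - [1,[0,7,5],0]

```text
time_s: 9.5
position: [0.6705, -0.0576, 0.1722]
tcp_rot: [[-0.078, 0.997, 0.0], [0.997, 0.078, 0.0], [0.0, 0.0, -1.0]]
force: [-2.1, -4.0, 1.1]
opening: 0.131
```

Emit:
servo_tool:
  increments:
    - [1,[0,5,5],0]
    - [1,[0,2,3],0]
    - [1,[0,0,0],0]

```text
time_s: 9.88
position: [0.6762, -0.0572, 0.1663]
tcp_rot: [[-0.078, 0.997, -0.002], [0.997, 0.078, -0.0], [-0.0, -0.002, -1.0]]
force: [-6.9, -3.4, 9.0]
opening: 0.124
```

Emit:
servo_tool:
  increments:
    - [0.8,[0,0,0],0]
    - [0.5,[0,0,0],0]
    - [0.5,[0,0,0],0]
    - [0.5,[0,0,-15],0]
    - [0.5,[0,0,-30],0]

```text
time_s: 10.5
position: [0.6763, -0.0569, 0.2092]
tcp_rot: [[-0.078, 0.997, -0.003], [0.997, 0.078, 0.001], [0.001, -0.003, -1.0]]
force: [-0.4, -0.6, -0.7]
opening: 0.485
```

Emit:
servo_tool:
  increments:
    - [0.5,[0,0,-35],0]
    - [0.5,[0,0,-25],0]
    - [0.5,[0,-30,0],0]
    - [0.5,[0,-45,0],0]
    - [0.5,[0,-45,0],0]

```text
time_s: 11.12
position: [0.5566, -0.0666, 0.2706]
tcp_rot: [[-0.078, 0.997, 0.002], [0.997, 0.078, -0.0], [-0.001, 0.002, -1.0]]
force: [-0.2, -0.8, 0.4]
opening: 0.501
```

Run:
```python
from h import *
s=bot.read_state();print(s["position"],s["force"],s["time_s"])
ims=[]
for n in("scene","side","wrist"):
    p,d=bot.capture(n)
    b=dict(scene=(220,150,400,320),side=(200,110,380,280),wrist=(0,0,560,420))[n];l,t,r,bb=b
    if n=="wrist": cv2.imwrite("pics/low_w.png",p)
    else: ims.append(cv2.resize(p[t:bb,l:r],(400,380),interpolation=2))
cv2.imwrite("pics/low.png",np.hstack(ims))
```

```text
[ 0.55664719 -0.06659395  0.27060021] [-0.21011536 -0.83881538  0.37480941] 11.125
```

View pics/low.png

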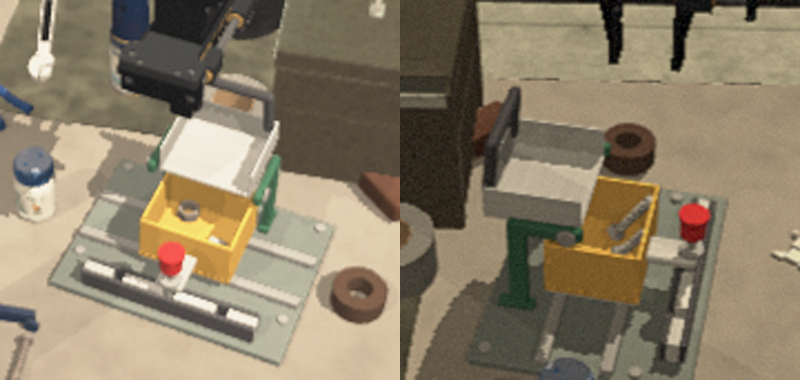

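View pics/low_w.png

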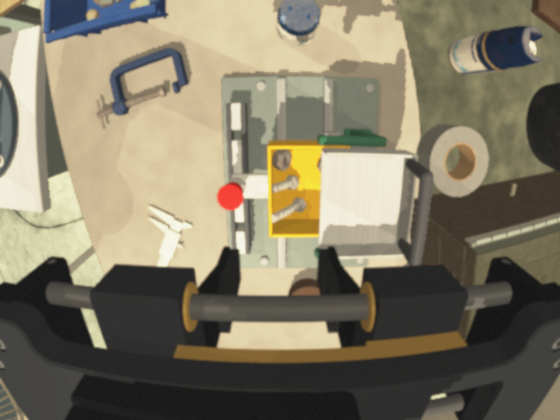

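Run:
```python
import cv2
p=cv2.imread("pics/low_w.png");cv2.imwrite("pics/low_wz.png",cv2.resize(p[60:280,200:440],None,fx=2.7,fy=2.7,interpolation=2))
```

```text
(no output)
```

View pics/low_wz.png

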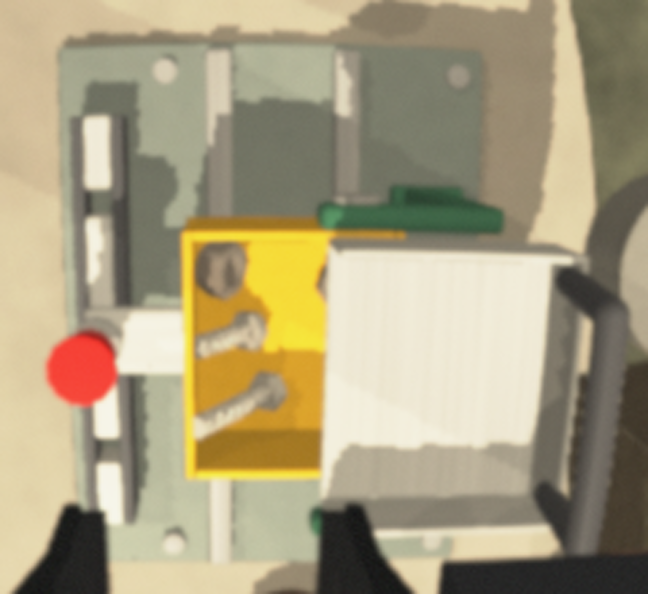

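Wrist view: tray empty and level; both bolts and a nut in the hopper, and the second nut just showing at the tray's edge (zoom 322,282). Next the knob.

Emit:
servo_tool:
  increments:
    - [0.35,[0,0,0],-10]
    - [0.35,[0,0,0],-10]
    - [0.35,[0,0,0],-10]
    - [0.35,[0,0,0],-10]
    - [0.35,[0,0,0],-10]

```text
time_s: 11.9
position: [0.5596, -0.0669, 0.2704]
tcp_rot: [[-0.817, 0.576, 0.003], [0.576, 0.817, -0.001], [-0.003, 0.001, -1.0]]
force: [0.5, 0.3, 0.3]
opening: 0.646
```

Emit:
servo_tool:
  increments:
    - [0.35,[0,0,0],-10]
    - [0.35,[0,0,0],-10]
    - [0.35,[0,0,0],-10]
    - [0.35,[0,0,0],-10]
    - [0.35,[0,0,0],0]

```text
time_s: 12.52
position: [0.5591, -0.0668, 0.2703]
tcp_rot: [[-0.997, -0.076, 0.003], [-0.076, 0.997, -0.0], [-0.003, -0.001, -1.0]]
force: [-0.2, -0.2, -1.1]
opening: 0.647
```

Emit:
servo_tool:
  increments:
    - [0.35,[20,-2,0],0]
    - [0.35,[20,-2.5,10],0]
    - [0.35,[19,-2,25],0]
    - [0.35,[0,0,30],0]
    - [0.35,[0,0,20],0]

```text
time_s: 13.15
position: [0.4997, -0.0779, 0.184]
tcp_rot: [[-0.997, -0.074, 0.001], [-0.074, 0.997, -0.0], [-0.001, -0.0, -1.0]]
force: [-0.5, 0.8, -0.1]
opening: 0.651
```

Emit:
servo_tool:
  increments:
    - [0.35,[0,0,0],0]
    - [0.35,[0,0,0],0]

```text
time_s: 13.4
position: [0.5003, -0.078, 0.1854]
tcp_rot: [[-0.997, -0.077, 0.002], [-0.077, 0.997, -0.001], [-0.002, -0.001, -1.0]]
force: [0.7, -0.7, 0.7]
opening: 0.65
```

Run:
```python
from h import *
np.set_printoptions(precision=4,suppress=True)
s=bot.read_state();print(s["position"],s["force"],s["time_s"])
p,d=bot.capture("wrist");cv2.imwrite("pics/w2.png",p)
c=bot.camera_info("wrist");K=c["K"];M=c["mount"]
v,u=np.mgrid[0:420,0:560]
a=(u-K[0,2])/K[0,0];b=(v-K[1,2])/K[1,1];th=np.hypot(a,b);k=np.tan(th)/np.maximum(th,1e-9)
T=np.stack([a*k*d,b*k*d,d],-1)@M[:3,:3].T+M[:3,3]
hsv=cv2.cvtColor(p,cv2.COLOR_BGR2HSV)
red=((hsv[...,0]<6)|(hsv[...,0]>174))&(hsv[...,1]>170)&(hsv[...,2]>110)&(d>0)&(abs(T[...,0])<.04)&(abs(T[...,1])<.04)
t=T[red];print(len(t),np.median(t,0),np.percentile(t,[2,98],axis=0))
top=t[t[:,2]<np.percentile(t[:,2],20)+.003];print("top",top.mean(0),np.percentile(top,[2,98],axis=0).tolist())
```

```text
[ 0.5003 -0.078   0.1854] [ 0.7299 -0.7108  0.6847] 13.4
923 [ 0.0014 -0.      0.084 ] [[-0.0119 -0.012   0.0826]
 [ 0.0134  0.0127  0.0978]]
top [0.0008 0.0002 0.0839] [[-0.011904184345374736, -0.011994566700519311, 0.0825280850432852], [0.012918709275682316, 0.012711906909281586, 0.0854009653851015]]
```

View pics/w2.png

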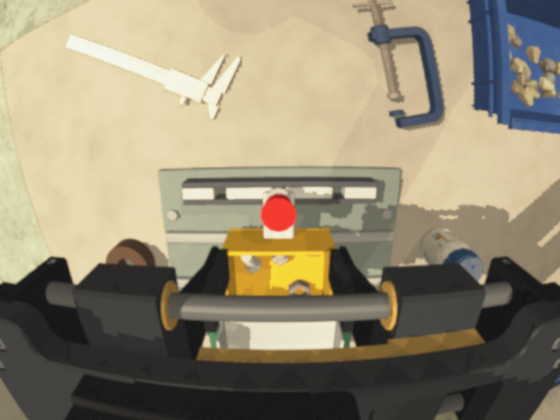

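Knob (278,212 px) is centred under the tool within 1 mm; top at z≈0.1015, as expected. Descend around it.

Emit:
servo_tool:
  increments:
    - [0.35,[0,0,25],0]
    - [0.35,[0,0,35],0]
    - [0.35,[0,0,30],0]
    - [0.35,[1,0,18],0]
    - [0.35,[0,0,9],0]

```text
time_s: 14.08
position: [0.4986, -0.0779, 0.0675]
tcp_rot: [[-0.997, -0.077, 0.001], [-0.077, 0.997, -0.0], [-0.001, -0.0, -1.0]]
force: [-0.9, -1.1, 0.8]
opening: 0.655
```

Emit:
servo_tool:
  increments:
    - [0.6,[0,0,0],0]
    - [0.8,[0,0,0],0]
    - [1,[0,0,0],0]
    - [1,[0,0,0],0]
    - [1,[0,0,0],0]

```text
time_s: 14.7
position: [0.4985, -0.078, 0.0679]
tcp_rot: [[-0.997, -0.078, 0.001], [-0.078, 0.997, -0.001], [-0.001, -0.001, -1.0]]
force: [0.7, 0.2, -0.1]
opening: 0.288
```

Gripped on the 25 mm body. Lift 16 mm.

Emit:
servo_tool:
  increments:
    - [1,[0,0,-4],0]
    - [1,[0,0,-4],0]
    - [1,[0,0,-4],0]
    - [1,[0,0,-4],0]
    - [1,[0,0,0],0]

```text
time_s: 15.32
position: [0.4983, -0.0778, 0.0833]
tcp_rot: [[-0.997, -0.078, 0.001], [-0.078, 0.997, -0.0], [-0.001, -0.0, -1.0]]
force: [4.1, -2.6, -12.5]
opening: 0.292
```

Emit:
servo_tool:
  increments:
    - [1,[0,-6,0],0]
    - [1,[0,-12,0],0]
    - [1,[0,-12,0],0]
    - [1,[0,-12,0],0]
    - [1,[0,-10,0],0]

```text
time_s: 15.95
position: [0.5025, -0.1288, 0.083]
tcp_rot: [[-0.997, -0.077, 0.001], [-0.077, 0.997, 0.002], [-0.001, 0.002, -1.0]]
force: [6.7, 3.0, -13.4]
opening: 0.291
```

Emit:
servo_tool:
  increments:
    - [1,[0,-6,0],0]
    - [1,[0,-2,0],0]
    - [1,[0,0,0],0]
    - [1,[0,0,0],0]

```text
time_s: 16.45
position: [0.5033, -0.137, 0.083]
tcp_rot: [[-0.997, -0.077, 0.001], [-0.077, 0.997, 0.001], [-0.001, 0.001, -1.0]]
force: [6.0, 1.6, -13.6]
opening: 0.29
```

Emit:
servo_tool:
  increments:
    - [1,[0,-0.5,0],0]
    - [1,[0,0,4],0]
    - [1,[0,0,4],0]
    - [1,[0,0,4],0]
    - [1,[0,0,0],0]

```text
time_s: 17.08
position: [0.5033, -0.1373, 0.0719]
tcp_rot: [[-0.997, -0.077, 0.001], [-0.077, 0.997, 0.001], [-0.001, 0.001, -1.0]]
force: [5.0, 2.1, -4.4]
opening: 0.289
```

Pin is in the hole (still pulling up −4.4 N, matching ~8 mm lift). Push home.

Emit:
servo_tool:
  increments:
    - [1,[0,0,4],0]
    - [1,[0,0,3],0]
    - [1,[0,0,2],0]
    - [1,[0,0,0],0]

```text
time_s: 17.58
position: [0.5035, -0.1386, 0.0639]
tcp_rot: [[-0.997, -0.078, 0.002], [-0.078, 0.997, -0.001], [-0.002, -0.001, -1.0]]
force: [2.2, 1.3, 8.4]
opening: 0.29
```

Emit:
servo_tool:
  increments:
    - [1,[0,0,2],0]
    - [1,[0,0,0],0]
    - [1,[0,0,0],0]

```text
time_s: 17.95
position: [0.5036, -0.139, 0.0636]
tcp_rot: [[-0.997, -0.078, 0.003], [-0.078, 0.997, -0.002], [-0.003, -0.003, -1.0]]
force: [-0.1, 1.4, 22.5]
opening: 0.288
```

Run:
```python
from h import *
s=bot.read_state();print(s["position"],s["force"],s["time_s"])
ims=[]
for n in("scene","side"):
    p,d=bot.capture(n)
    l,t,r,bb=dict(scene=(220,150,400,320),side=(200,110,380,280))[n]
    ims.append(cv2.resize(p[t:bb,l:r],(400,380),interpolation=2))
    P=cloud(n,d)
    hsv=cv2.cvtColor(p,cv2.COLOR_BGR2HSV)
    m=(hsv[...,0]>18)&(hsv[...,0]<30)&(hsv[...,1]>150)&(P[...,2]>.075)&(P[...,2]<.095)&(abs(P[...,0]-.58)<.12)
    print(n,m.sum(),np.percentile(P[m],[1,99],axis=0))
cv2.imwrite("pics/end.png",np.hstack(ims))
```

```text
[ 0.50362339 -0.1390427   0.06361581] [-0.10745571  1.4061304  22.51838556] 17.95
scene 12 [[ 0.61802713 -0.1825227   0.08057997]
 [ 0.63823821 -0.15860509  0.08940108]]
side 55 [[ 0.54184504 -0.18474905  0.07557246]
 [ 0.60962693 -0.07619184  0.08656172]]
```

View pics/end.png

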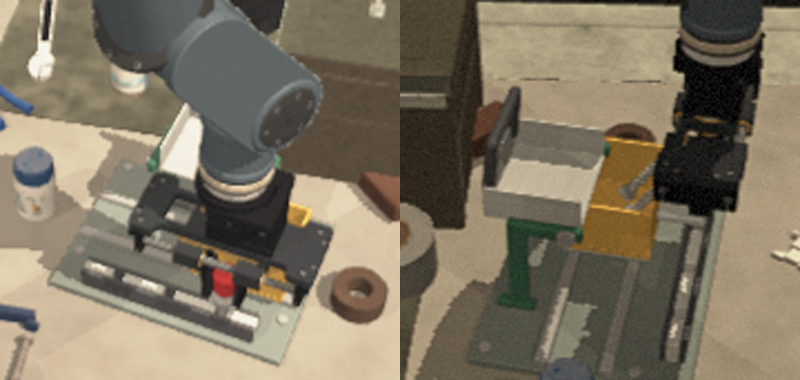

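Emit:
servo_tool:
  increments:
    - [1,[0,0,-1],0]
    - [1,[0,0,0],0]
    - [1,[0,0,0],0]

```text
time_s: 18.42
position: [0.5036, -0.1391, 0.0637]
tcp_rot: [[-0.997, -0.078, 0.003], [-0.078, 0.997, -0.002], [-0.003, -0.002, -1.0]]
force: [0.9, 2.2, 14.9]
opening: 0.288
```

```bash
python3 -c "
from rig import bot
print(bot.hand_in())"
```

```text
the job is handed in; nothing more can be done
None
```

I tipped the tray to about 80°, which emptied it into the hopper, and lowered it back level. I then lifted the knob, slid the sled one hole towards the emery roll (−y) and pushed the pin home. I handed in at about 18.5 s with the knob still gripped and pressed down.

**Parts:** The wrist picture taken before the slide shows the tray empty and level. Both bolts and one nut are clearly in the hopper. Only the edge of the second nut shows, partly hidden under the tray.

**Slide:** The arm moved about 60 mm along the rail (59–61 mm at different readings, small sideways moves included), and the pin dropped into the hole. I could not confirm the hopper's position from the last pictures, because the gripper hid most of its rim.

**Pin:** It stopped 4.2 mm below where the knob first stood; a full press home should be about 4 mm. Pressing harder (8 to 22 N) moved it only 0.3 mm, and I left it at about 15 N.

**Surroundings:** The emery roll and bottle look undisturbed in the last pictures. None of the readings I took came near a force limit.

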